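# Prove the locking stay on the kit locker's lift-up door

## Robot

A 7-joint arm with a two-finger parallel gripper is mounted at the origin on the work surface. World frame = base frame: x ahead of the robot, y to its left, z up, the work surface at z = 0. Lengths are in m, angles in rad, forces in N, time in s.
With the tool pointing down it reaches from about 0.35 to 0.9 m from the base axis. Payload 7.2 kg.
Tool frame: the origin (TCP) lies at the very end of the fingers, on their centre line; the grasp point (between the pads) lies pinch_z behind it (pinch_z is the distance from the TCP to the grasp point, in m); z points along the fingers, y is the line along which they close (so a half turn about z gives the same grasp; the last joint's range is limited). The gripper opens to 85 mm and grips with 20 to 120 N. Pads are 22 mm wide; open, the fingers measure 114 mm over their backs; the gripper's body (76 mm by 85 mm) begins 54 mm behind the grasp point. The pads swing forward as they close: fully open they stand 13 mm farther back than shut.
Start: joints at [-1.214, 0.411, -0.013, 1.596, 0.006, 1.134, -0.082], TCP at [0.258, 0.569, 0.231] pointing down, gripper open.
Joint ranges: [-2.95, 2.95], [-0.29, 1.99], [-1.47, 1.44], [0.14, 2.54], [-1.03, 4.17], [0.13, 1.85], [-2.86, 2.86]. Speed limits (rad/s): [2.39, 2.39, 3.01, 3.01, 3.14, 3.14, 3.14].

## Interface

Orientations are given as a rotation vector (axis times angle).
In Python, from station import * gives the robot as it stands.
- The arm moves only by the tool jog_arm, never from a script. Its arguments are lists of equal length, an entry for each row: "translation": the shift along the tool's x, y, z as a fraction of full scale, a list of three; "delta_rot": the turn, a rotation vector about the tool's x, y, z as a fraction of full scale, a list of three; "grip": the opening, from 0 (shut) to 1 (fully open). A call has exactly 8 rows; each row shifts and turns the commanded pose from where the row before left it, along the tool's axes as they then stand; what a row does not reach is not made up. Full scale, the value 1, is 0.04 m for a shift and 0.12 rad for a turn. A row lasts 1/12 s, in which the tool goes at most 41.7 mm and 7.16 degrees, less where a joint would pass 70% of its speed; a pose out of reach is approached as far as the arm can. A call with a number of a shift or a turn outside -1 to 1 is refused whole. A call with a gripper value outside its range is refused whole. The fingers move at their own pace and stop on an object; "force" is the grip in N (left out, the last holds). Time passes only in rows, so rows that do not move let the fingers close, or fill a call up. It gives the time, the measured TCP pose, the force, the opening and the grip force at its end, in the units of the state.
- read_state(): the state, without advancing time (a new reading comes with each control period).
- read_camera(name): name is "scene" or "side" or "wrist"; returns a dict with "frame" (480x640x3 uint8, red, green, blue), "range_z" (480x640 float32, m along the optical axis (not along the pixel's ray), 0 where there is no reading), "vfov" (degrees; the focal length in pixels is half the picture's height over the tangent of half this angle, whatever the lens; pixels are square), "cx", "cy" (the principal point, pixels), "k1" (the pictures are not rectified: a ray, as slopes to the right and down, at radius r is drawn at 1 + k1 r^2 times it, then the intrinsics apply), "camera_from_world" (4x4, takes a point from world to camera coordinates). Camera axes: x right, y up, looking along -z (the intrinsics and any distortion apply to the point x, -y, -z); pixel columns grow to the right and rows downward; lengths in m; the calibration is good to about 2 mm. A picture is of the moment at which its call begins.
- finish_job(): hands the job in; it is judged then, once.
The state is a dict: "time": time; "qpos": joint angles; "qvel": joint speeds; "joint_torque": joint torques, N m; "position": TCP position; "eef_rot": TCP orientation; "force": force on the tool from outside, world axes, zero at the start; "moment": the same for the moment, N m; "gripper_width": finger opening in m; "grip_force": force on a finger pad.
Only numpy, scipy, OpenCV 4.12 (cv2) and the standard library are available. Lean on these libraries where they do the work, as an engineer would, in place of code of your own. Each camera call takes 0.05 s, during which the arm holds its last target. There are 200 camera calls.

## Task

Before the show, check the locking stay on the grey kit locker with the sloping green lift-up door: raise the door by its chrome pull until the stay on the locker's right-hand side (as the robot sees it) locks, and let go so that the door stands open by itself. Then press down the stay's red thumb tab to unlock it, let the door come down until it is fully closed, and take the hand away. Leave the blue tape core and the brass jack plug where they lie.

Things in the scene. Friction and masses are not known exactly. Their poses are not given: they have to be found in the camera images.
- door (a joint): Green steel lift-up door, 196 mm long, 222 mm wide, hinged at its upper rear edge. Value in rad: 0 = closed, sloping 30 deg down towards the robot; grows as the free edge rises (needs 4 to 8 N at the pull); end stop 1.31. Let go beyond 1.24 it settles on the locked stay at 1.22, sloping 40 deg up towards the robot. Unlocked, it sinks shut softly by itself in about 2 s.
- stay (a joint): Notched steel bar at the locker's right (-y) side with a red thumb tab. Value in rad, growing as the tab goes down: 0 with door closed, rising to 0.5 as the door rises, then the bar drops over the door's pin and it snaps back to 0.43 = locked. Pressed from there to 0.51 (tab 5 mm lower, 3 to 8 N; end stop 13 mm) the door is free; hold it about half a second, till the door sinks.
- locker_hinge (a point): Middle of the door's hinge line, 160 mm above the cart top, fixed to the locker: x level, from the robot's side to the locker's back; y along the hinge, to the left; z up. The grey locker reaches from 180 mm in front of the hinge to 50 mm behind it, is 220 mm wide and fixed to the cart.
- pull (a point): Middle of the chrome pull by the door's free edge: round bar 10 mm thick, 120 mm long, parallel to the hinge, centre line 35 mm off the door's outer face. It lies 180 mm from the hinge line along the door and 38 mm outward of the door plane through the hinge: door closed, 175 mm in front of the hinge and 57 mm below it. Moves with the door; axes as the locker's when closed.
- tab (a point): Centre of the top of the red thumb tab (40 mm front to back, 62 mm across, 6 mm thick). Moves with the stay, turning about a pivot 62 mm behind it. Stay locked: tab level, 226 mm in front of the hinge line, 157 mm right of the hinge's middle, 96 mm above the cart top, clear of the raised door. Door closed: tipped, about 25 mm higher.
- tape_core: Bystander: blue plastic tape core standing on end, a tube 82 mm across and 50 mm high, loose, to the right of the locker. Origin: centre of its underside.
- jack_plug: Bystander: brass jack plug lying on the cart to the left of the locker, 64 mm long, 16 mm thick at its body, loose. Origin: on the cart under the middle of its length, x along it to the tip.

How it is judged:
By the outcome, as a careful person would: the job done as asked, in the order asked, and still so for the second after the job is handed in, with the robot touching nothing.
It also fails if it takes over 54 s, if anything falls off the work surface, if the arm or the gripper's body presses on something with over 40 N, if the wrist force passes 120 N, or if a joint passes its speed limit or range.

## Working session

There is one attempt and no reset: what is moved stays moved. The work goes in short steps, Python scripts to look and compute and a tool call to move; the robot and the scene stay as the last step left them, time stands still between calls to the robot, and variables do not carry over. Pictures are saved under pics/ and viewed, at most 10 in all, crops included, and the job is handed in when it is done.

Besides the shell and the picture viewer there is one more tool, called after ">>>" as name(argument=value, ...), one argument or row to a line, values as JSON. jog_arm: Moves the arm, as the interface text tells. Its arguments: {"type":"object","properties":{"translation":{"type":"array","items":{"type":"array","items":{"type":"number"}}},"delta_rot":{"type":"array","items":{"type":"array","items":{"type":"number"}}},"grip":{"type":"array","items":{"type":"number"}},"force":{"type":"number"}},"required":["translation","delta_rot","grip"]}

```bash
mkdir -p pics; ls
cat > h.py <<'E'
import numpy as np, cv2
from station import *
def cam(n):
    c=read_camera(n); return c
def pts(c):
    H,W=c["range_z"].shape; f=H/2/np.tan(np.radians(c["vfov"])/2)
    K=np.array([[f,0,c["cx"]],[0,f,c["cy"]],[0,0,1.]])
    v,u=np.mgrid[:H,:W].astype(np.float32)
    p=cv2.undistortPoints(np.stack([u.ravel(),v.ravel()],1)[:,None].astype(float),K,np.array([c["k1"],0,0,0,0.])).reshape(H,W,2)
    z=c["range_z"]; P=np.stack([p[...,0]*z,-p[...,1]*z,-z,np.ones_like(z)],-1)
    return (P@np.linalg.inv(c["camera_from_world"]).T)[...,:3]
def save(c,n): cv2.imwrite(f"pics/{n}.png",c["frame"][...,::-1])
E
python3 - <<'E'
from h import *
for n in("scene","side"):
    c=cam(n); save(c,n+"1"); P=pts(c)
    hsv=cv2.cvtColor(c["frame"],cv2.COLOR_RGB2HSV); ok=(c["range_z"]>0)
    h,s,v=hsv[...,0].astype(int),hsv[...,1],hsv[...,2]
    for nm,m in dict(green=(h>40)&(h<85)&(s>80),red=((h<8)|(h>172))&(s>130),blue=(h>95)&(h<130)&(s>110),brass=(h>15)&(h<32)&(s>100)).items():
        m=m&ok; nn,l,st,ce=cv2.connectedComponentsWithStats(m.astype(np.uint8))
        for i in range(1,nn):
            if st[i,4]>60: q=P[l==i]; print(n,nm,st[i],q.mean(0).round(3),np.percentile(q,[2,98],axis=0).round(3).tolist())
s=read_state(); print({k:np.round(v,3) for k,v in s.items()})
E
```

```text
pics
scene green [ 250  204  153   97 6822] [0.62  0.089 0.116] [[0.531, -0.025, 0.066], [0.698, 0.19, 0.158]]
scene red [326 149  32  29 486] [ 0.465 -0.052  0.122] [[0.448, -0.081, 0.113], [0.483, -0.022, 0.13]]
scene blue [ 235    0  116   30 1684] [-0.473 -1.521 -0.395] [[-0.803, -1.536, -0.467], [-0.221, -1.508, -0.288]]
scene blue [ 582    0   57   45 1295] [-1.008 -0.247 -0.13 ] [[-1.174, -0.275, -0.197], [-0.906, -0.24, -0.065]]
scene blue [ 551   67   48   39 1058] [-1.098 -0.293 -0.467] [[-1.184, -0.388, -0.536], [-0.998, -0.233, -0.453]]
scene blue [230 177  40  32 614] [ 0.602 -0.191  0.034] [[0.569, -0.207, 0.009], [0.647, -0.149, 0.051]]
scene brass [366 343  20  35 251] [0.645 0.251 0.014] [[0.621, 0.238, 0.008], [0.677, 0.266, 0.018]]
side green [  225   169   157   139 10973] [0.61  0.077 0.112] [[0.524, -0.023, 0.063], [0.69, 0.185, 0.156]]
side red [278 310  48  30 757] [ 0.461 -0.054  0.12 ] [[0.441, -0.084, 0.061], [0.514, -0.021, 0.13]]
side blue [ 394  316   54   60 2155] [ 0.603 -0.17   0.028] [[0.564, -0.209, 0.002], [0.643, -0.132, 0.051]]
side brass [365 17
[... 339 characters left out ...]
] [[0.854, -0.183, 0.049], [0.901, -0.166, 0.065]]
side brass [553 256  20  22 228] [ 0.873 -0.274  0.057] [[0.854, -0.283, 0.013], [0.908, -0.256, 0.064]]
{'time': np.float64(0.1), 'qpos': array([-1.214,  0.412, -0.013,  1.597,  0.006,  1.134, -0.082]), 'qvel': array([-0.001, -0.001,  0.001, -0.003,  0.001,  0.   , -0.001]), 'joint_torque': array([ 2.0000e-03, -6.0182e+01,  6.8400e-01, -3.0008e+01,  1.4000e-02,
        6.0000e-03,  0.0000e+00]), 'position': array([0.257, 0.569, 0.231]), 'eef_rot': array([-6.620e-01, -3.071e+00,  2.000e-03]), 'force': array([-0.259,  0.085,  0.087]), 'moment': array([-0.002, -0.035,  0.025]), 'grip_force': np.float64(0.0), 'gripper_width': np.float64(0.086)}
```

View pics/scene1.png

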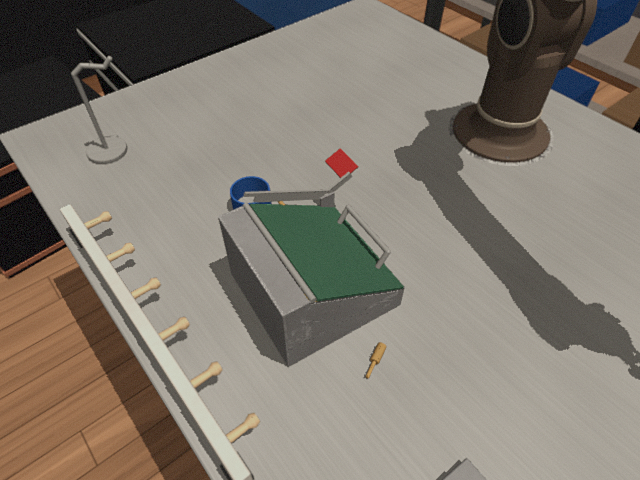

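View pics/side1.png

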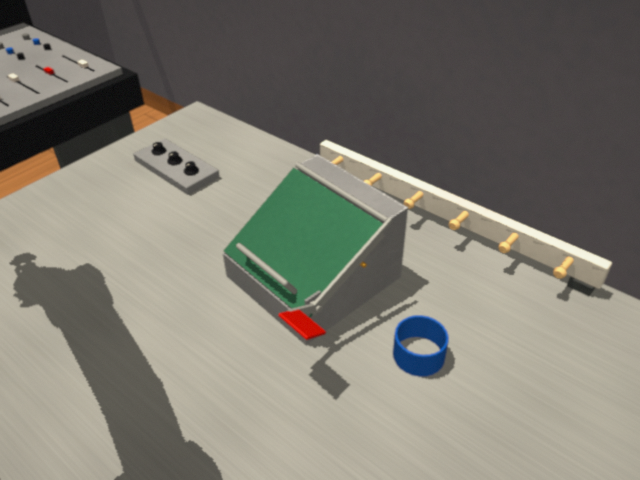

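Run:
```python
from h import *
for n in("scene","side"):
    c=cam(n); P=pts(c); z=c["range_z"]>0
    hsv=cv2.cvtColor(c["frame"],cv2.COLOR_RGB2HSV);h,s=hsv[...,0],hsv[...,1]
    m=z&(h>40)&(h<85)&(s>80); m=cv2.erode(m.astype(np.uint8),np.ones((3,3)))>0
    m&=(P[...,0]>.45)&(P[...,0]<.75)
    q=P[m]
    for _ in range(6):
        ce=q.mean(0); nr=np.linalg.svd(q-ce,full_matrices=False)[2][2]; nr*=np.sign(nr[2])
        d=(P[m]-ce)@nr; q=P[m][abs(d)<.004]
    sl=np.degrees(np.arccos(nr[2])); yaw=np.arctan2(nr[1],nr[0])+np.pi
    yaw=(yaw+np.pi)%(2*np.pi)-np.pi
    print(n,len(q),"slope",sl,"yaw deg",np.degrees(yaw))
    r=cv2.minAreaRect(np.c_[q@[np.cos(yaw),np.sin(yaw),0],q@[-np.sin(yaw),np.cos(yaw),0]].astype(np.float32)); print("rect in locker frame",r)
    ex=np.array([np.cos(yaw),np.sin(yaw),0]);ey=np.array([-ex[1],ex[0],0])
    print("x,y,z range",np.percentile(q@ex,[.5,99.5]),np.percentile(q@ey,[.5,99.5]),q[:,2].min(),q[:,2].max(), "plane x at z=.16:", ce@ex+ (ce[2]-.16)*nr[2]/(nr@ex))
    # pull: points 25-45 mm outside plane
    D=(P-ce)@nr; a=(D>.03)&(D<.05)&z&(P[...,0]>.4)&(P[...,0]<.7)&(abs(P[...,1]-.09)<.09)&(P[...,2]>.06)&(P[...,2]<.16)&(s<90)
    g=P[a]; print("pull",len(g),g.mean(0),np.percentile(g@ey,[2,98]),np.median(g@ex),"zmax",np.percentile(g[:,2],95))
    t=z&((h<8)|(h>172))&(s>130)&(P[...,0]>.4)&(P[...,0]<.55)&(P[...,2]>.1); g=P[t]
    g=g; print("tab",np.percentile(g@ex,[2,98]),np.percentile(g@ey,[2,98]),g.mean(0))
```

```text
scene 1996 slope 29.980487237334163 yaw deg -7.6670978546816855
rect in locker frame ((0.5956610441207886, 0.16197660565376282), (0.16279467940330505, 0.21911202371120453), 0.4236123263835907)
x,y,z range [0.51526554 0.67558027] [0.0564281  0.27097184] 0.06266916495198971 0.16063353396613278 plane x at z=.16: 0.6784946006772525
pull 377 [0.52947317 0.09557172 0.10644829] [0.10036583 0.2240134 ] 0.5124380046398614 zmax 0.10940122723234325
tab [0.45131632 0.48467968] [-0.01848083  0.03895345] [ 0.46482493 -0.05250413  0.12159213]
side 9714 slope 29.973229310848108 yaw deg -7.507996708065572
rect in locker frame ((0.5911622643470764, 0.1606171727180481), (0.21231956779956818, 0.1680411398410797), 89.78756713867188)
x,y,z range [0.5088409  0.67229254] [0.05817262 0.26321032] 0.059811428094037944 0.1591771719814169 plane x at z=.16: 0.6785024123791833
pull 407 [0.52213251 0.08565028 0.10545593] [0.09532154 0.21860537] 0.5060745701057574 zmax 0.10849959513956878
tab [0.44620293 0.48242018] [-0.02256166  0.03590818] [ 0.45933797 -0.0555201   0.12182029]
```

The scene view shows the green door at (325,250), its chrome pull at (365,235) and the red tab at (341,162). The side view shows the tab at (302,324), the tape core at (420,345) clear of the press site, and the pull at (265,265). In locker axes, turned about -7.6°, the hinge middle is at x≈0.684, y≈0.160.

```bash
cat >> h.py <<'E'
from scipy.spatial.transform import Rotation as Rn
YAW=np.radians(-7.6); HX,HY=.684,.160
EX=np.array([np.cos(YAW),np.sin(YAW),0]);EY=np.array([-EX[1],EX[0],0]);EZ=np.array([0,0,1.])
def L(dx,dy,z): return (HX+dx)*EX+(HY+dy)*EY+z*EZ   # locker -> world
def ori(t):  # tilt forward t deg
    t=np.radians(t); z=np.sin(t)*EX-np.cos(t)*EZ; x=EY; return Rn.from_matrix(np.c_[x,np.cross(z,x),z])
def pull(th):
    f=th-np.radians(30); return L(-.18*np.cos(f)+.038*np.sin(f),0,.16+.18*np.sin(f)+.038*np.cos(f))
def rows(p0,R0,p1,R1,n):
    w=(R0.inv()*R1).as_rotvec()/n; dR=Rn.from_rotvec(w)
    # sum_k R0 dR^k v = p1-p0
    A=sum((R0*dR**k).as_matrix() for k in range(n)); v=np.linalg.solve(A,p1-p0)
    return (v/.04).round(3),(w/.12).round(3)
def now():
    s=read_state(); return np.array(s["position"]),Rn.from_rotvec(s["eef_rot"])
E
python3 - <<'E'
import station; print([k for k in dir(station) if k[0]!='_'], getattr(station,'pinch_z',None))
from h import *
p,R=now(); T=ori(30); g=pull(0); tz=T.as_matrix()[:,2]
print(g,pull(1.27))
for n in(16,):
    print(rows(p,R,g-.09*tz,T,n))
E
```

```text
['Unreachable', 'finish_job', 'pinch_z', 'read_camera', 'read_state'] 0.0187
[0.52580415 0.09126072 0.10290897] [0.59374396 0.08219561 0.31011742]
(array([-0.857, -0.12 ,  0.103]), array([-0.235, -0.174,  0.65 ]))
```

>>> jog_arm(
  translation=[
    [-0.86,-0.12,0.1],
    [-0.86,-0.12,0.1],
    [-0.86,-0.12,0.1],
    [-0.86,-0.12,0.1],
    [-0.86,-0.12,0.1],
    [-0.86,-0.12,0.1],
    [-0.86,-0.12,0.1],
    [-0.86,-0.12,0.1],
  ],
  delta_rot=[
    [-0.235,-0.174,0.65],
    [-0.235,-0.174,0.65],
    [-0.235,-0.174,0.65],
    [-0.235,-0.174,0.65],
    [-0.235,-0.174,0.65],
    [-0.235,-0.174,0.65],
    [-0.235,-0.174,0.65],
    [-0.235,-0.174,0.65],
  ],
  grip=[1,1,1,1,1,1,1,1],
)

```text
time: 0.87
position: [0.4446, 0.3658, 0.2096]
eef_rot: [1.473, 2.522, 0.27]
force: [1.4, -0.1, -0.3]
gripper_width: 0.0855
grip_force: 0.0
```

>>> jog_arm(
  translation=[
    [-0.86,-0.12,0.1],
    [-0.86,-0.12,0.1],
    [-0.86,-0.12,0.1],
    [-0.86,-0.12,0.1],
    [-0.86,-0.12,0.1],
    [-0.86,-0.12,0.1],
    [-0.86,-0.12,0.1],
    [-0.86,-0.12,0.1],
  ],
  delta_rot=[
    [-0.235,-0.174,0.65],
    [-0.235,-0.174,0.65],
    [-0.235,-0.174,0.65],
    [-0.235,-0.174,0.65],
    [-0.235,-0.174,0.65],
    [-0.235,-0.174,0.65],
    [-0.235,-0.174,0.65],
    [-0.235,-0.174,0.65],
  ],
  grip=[1,1,1,1,1,1,1,1],
)

```text
time: 1.53
position: [0.4818, 0.0943, 0.183]
eef_rot: [2.041, 1.778, 0.482]
force: [0.9, -0.4, 0.6]
gripper_width: 0.0854
grip_force: 0.0
```

Run:
```python
from h import *
c=cam("wrist"); save(c,"w1"); P=pts(c); z=c["range_z"]>0
p,R=now(); T=ori(30); tz=T.as_matrix()[:,2]; g=pull(0)
print(p,g-.09*tz,R.as_matrix().round(3).tolist(),read_state()["qpos"].round(3))
# pull in wrist depth: height above door face
n=-tz; hp=L(0,0,.16); D=(P-hp)@n; al=(P-hp)@EX; lat=(P-hp)@EY
a=z&(D>.033)&(D<.055)&(abs(lat)<.09)&((P-hp)@np.array(ori(30).as_matrix()[:,1])<-.1)&(P[...,2]<.16)
q=P[a]; print(len(q)); 
if len(q): print("D top",np.percentile(D[a],[50,95])," along",np.percentile((q-hp)@T.as_matrix()[:,1],[2,50,98]),"lat",np.percentile(lat[a],[2,98]))
h=cv2.cvtColor(c["frame"],cv2.COLOR_RGB2HSV); m=z&(h[...,0]>40)&(h[...,0]<85)&(h[...,1]>80); print("door D",np.median(D[m]),np.percentile(lat[m],[1,99]))
print(rows(p,R,g+(.0187-.004)*tz,T,8))
```

```text
[0.47856466 0.08720767 0.18045616] [0.48119945 0.09721226 0.18085125] [[0.151, 0.856, 0.495], [0.989, -0.131, -0.074], [0.002, 0.5, -0.866]] [-1.034  0.004  0.545  2.397  0.798  0.426 -1.326]
13759
D top [0.04096275 0.05003821]  along [-0.40757685 -0.38283038 -0.17401225] lat [-0.08671005  0.07813165]
door D 0.0034505140632071964 [-0.10590166  0.10810953]
(array([0.034, 0.004, 0.328]), array([ 0.   ,  0.008, -0.018]))
```

View pics/w1.png

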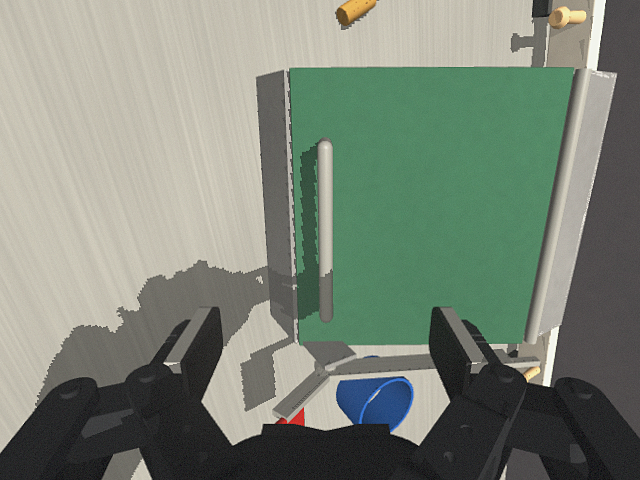

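The wrist view shows the pull as a vertical bar at column 325, centred between the fingers (pads at columns 205 and 450). I'll descend and grasp it.

>>> jog_arm(
  translation=[
    [0.03,0,0.33],
    [0.03,0,0.33],
    [0.03,0,0.33],
    [0.03,0,0.33],
    [0.03,0,0.33],
    [0.03,0,0.33],
    [0.03,0,0.33],
    [0.03,0,0.33],
  ],
  delta_rot=[
    [0,0,0],
    [0,0,0],
    [0,0,0],
    [0,0,0],
    [0,0,0],
    [0,0,0],
    [0,0,0],
    [0,0,0],
  ],
  grip=[1,1,1,1,1,1,1,1],
)

```text
time: 2.25
position: [0.5344, 0.0982, 0.0929]
eef_rot: [2.036, 1.783, 0.477]
force: [0.6, -0.4, 1.3]
gripper_width: 0.0856
grip_force: 0.0
```

>>> jog_arm(
  translation=[
    [0,0,0],
    [0,0,0],
    [0,0,0],
    [0,0,0],
    [0,0,0],
    [0,0,0],
    [0,0,0],
    [0,0,0],
  ],
  delta_rot=[
    [0,0,0],
    [0,0,0],
    [0,0,0],
    [0,0,0],
    [0,0,0],
    [0,0,0],
    [0,0,0],
    [0,0,0],
  ],
  grip=[0.6,0.3,0,0,0,0,0,0],
  force=40,
)

```text
time: 2.92
position: [0.5341, 0.0986, 0.0944]
eef_rot: [2.037, 1.783, 0.481]
force: [-5.5, 0.9, 6.8]
gripper_width: 0.0079
grip_force: 39.1
```

Run:
```python
from h import *
p,R=now(); s=read_state(); g=pull(0)
tz=R.as_matrix()[:,2]; print(p,g+.0147*tz,s["force"],s["gripper_width"],s["grip_force"],s["qpos"].round(2))
# offsets: keep the grasp point offset as measured
off=(p-.0187*tz)-g; off-= (off@tz)*tz; print("off",off)
d=(p-g)@tz
th=[0,.42,.84,1.275]; tl=[30,15,0,-15]
for i in range(3):
    a,b=ori(tl[i]),ori(tl[i+1])
    print(rows(pull(th[i])+d*a.as_matrix()[:,2],a,pull(th[i+1])+d*b.as_matrix()[:,2],b,8), pull(th[i+1])+d*b.as_matrix()[:,2])
```

```text
[0.53414837 0.09856012 0.09442253] [0.53311315 0.09030184 0.09019091] [-5.4533261   0.94574201  6.81219229] 0.007931665892706458 39.09803509712219 [-0.86  0.33  0.49  2.36  1.27  0.13 -1.8 ]
off [0.00286747 0.0080179  0.00104341]
(array([-0.   ,  0.063, -0.23 ]), array([ 0.273, -0.   ,  0.   ])) [0.5206209  0.09195231 0.1685422 ]
(array([ 0.   ,  0.098, -0.215]), array([ 0.273, -0.   ,  0.   ])) [0.5413099  0.08919181 0.2411055 ]
(array([ 0.   ,  0.137, -0.202]), array([ 0.273, -0.   , -0.   ])) [0.59166344 0.08247321 0.30000764]
```

>>> jog_arm(
  translation=[
    [0,0.06,-0.23],
    [0,0.06,-0.23],
    [0,0.06,-0.23],
    [0,0.06,-0.23],
    [0,0.06,-0.23],
    [0,0.06,-0.23],
    [0,0.06,-0.23],
    [0,0.06,-0.23],
  ],
  delta_rot=[
    [0.27,0,0],
    [0.27,0,0],
    [0.27,0,0],
    [0.27,0,0],
    [0.27,0,0],
    [0.27,0,0],
    [0.27,0,0],
    [0.27,0,0],
  ],
  grip=[0,0,0,0,0,0,0,0],
  force=60,
)

```text
time: 3.58
position: [0.523, 0.0999, 0.1618]
eef_rot: [2.192, 1.917, 0.278]
force: [4.6, 1.1, -8.4]
gripper_width: 0.0073
grip_force: 58.4
```

Run:
```python
from h import *
s=read_state(); c=cam("side"); save(c,"s2")
p,R=now(); tz=R.as_matrix()[:,2]
print(p,s["force"],s["gripper_width"],s["grip_force"],s["qpos"].round(2),"tilt",np.degrees(np.arctan2(tz@EX,-tz[2])))
```

```text
[0.52327789 0.09979176 0.16336119] [ 4.61110627  1.1410408  -8.38569303] 0.007323988579323989 58.396469950675964 [-0.28  0.2  -0.1   2.12  0.29  0.59 -0.73] tilt 16.39240414139685
```

View pics/s2.png

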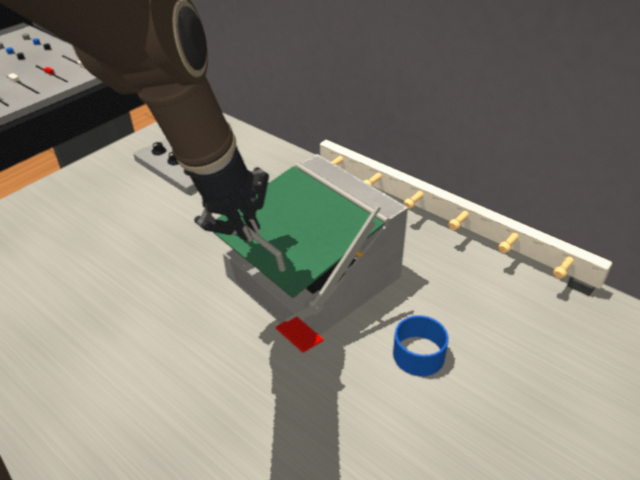

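The door is lifting, the gripper holds the pull at (255,235), and the tab has dropped to (300,335). I'll continue the arc.

>>> jog_arm(
  translation=[
    [0,0.1,-0.22],
    [0,0.1,-0.22],
    [0,0.1,-0.22],
    [0,0.1,-0.22],
    [0,0.1,-0.22],
    [0,0.1,-0.22],
    [0,0.1,-0.22],
    [0,0.1,-0.22],
  ],
  delta_rot=[
    [0.27,0,0],
    [0.27,0,0],
    [0.27,0,0],
    [0.27,0,0],
    [0.27,0,0],
    [0.27,0,0],
    [0.27,0,0],
    [0.27,0,0],
  ],
  grip=[0,0,0,0,0,0,0,0],
)

```text
time: 4.3
position: [0.5407, 0.0977, 0.2359]
eef_rot: [2.349, 2.055, 0.026]
force: [-0.7, 3.0, -8.2]
gripper_width: 0.0075
grip_force: 58.7
```

```bash
cat > chk.py <<'E'
from h import *
import sys
s=read_state(); p,R=now(); tz=R.as_matrix()[:,2]; d=.0105
g=p-d*tz; v=g-L(0,0,.16); th=np.arctan2(v[2],-(v@EX))-np.arctan2(-.057,.175)
print("pose",p,"F",s["force"].round(1),"w",round(s["gripper_width"],4),s["qpos"].round(2),"tilt",np.degrees(np.arctan2(tz@EX,-tz[2])),"theta",th,"r",np.hypot(v[2],v@EX))
E
python3 - <<'E'
from chk import *
for T in(1.1,1.27,1.29):
    b=ori(-15); print(T,rows(p,R,pull(T)+v@EY*EY+d*b.as_matrix()[:,2],b,8))
E
```

```text
pose [0.54065289 0.09766134 0.23589944] F [-0.7  3.  -8.2] w 0.0075 [-0.17  0.27 -0.12  1.79  0.05  1.06 -0.45] tilt 1.4774386291956747 theta 0.8066583551390611 r 0.18296620432153718
1.1 (array([-0.   ,  0.074, -0.146]), array([ 0.3  ,  0.001, -0.001]))
1.27 (array([-0.   ,  0.142, -0.216]), array([ 0.3  ,  0.001, -0.001]))
1.29 (array([-0.   ,  0.151, -0.224]), array([ 0.3  ,  0.001, -0.001]))
```

>>> jog_arm(
  translation=[
    [0,0.14,-0.22],
    [0,0.14,-0.22],
    [0,0.14,-0.22],
    [0,0.14,-0.22],
    [0,0.14,-0.22],
    [0,0.14,-0.22],
    [0,0.14,-0.22],
    [0,0.14,-0.22],
  ],
  delta_rot=[
    [0.3,0,0],
    [0.3,0,0],
    [0.3,0,0],
    [0.3,0,0],
    [0.3,0,0],
    [0.3,0,0],
    [0.3,0,0],
    [0.3,0,0],
  ],
  grip=[0,0,0,0,0,0,0,0],
)

```text
time: 4.97
position: [0.5931, 0.0907, 0.3016]
eef_rot: [-2.21, -1.933, 0.252]
force: [2.2, 3.6, -13.8]
gripper_width: 0.0074
grip_force: 58.3
```

Run:
```python
from chk import *
c=cam("side"); save(c,"s3"); P=pts(c); z=c["range_z"]>0
hs=cv2.cvtColor(c["frame"],cv2.COLOR_RGB2HSV);h,S=hs[...,0],hs[...,1]
m=z&(h>40)&(h<85)&(S>80)&(P[...,0]>.45)&(P[...,0]<.8)&(P[...,2]>.05); q=P[m]
ce=np.median(q,0)
for _ in range(5):
    q=P[m][abs((P[m]-ce)@ (np.linalg.svd(q-q.mean(0),full_matrices=False)[2][2]))<.01]; ce=q.mean(0)
n=np.linalg.svd(q-ce,full_matrices=False)[2][2]; n*=np.sign(n[2]); print(len(q),"theta door",np.radians(30)+np.arctan2(n@EX,n[2]))
t=z&((h<8)|(h>172))&(S>130)&(P[...,0]>.4)&(P[...,0]<.55); g=P[t]; print("tab loc",((g@EX).mean()-HX,(g@EY).mean()-HY,g[:,2].mean()),np.percentile(g[:,2],[5,95]))
```

```text
pose [0.59310751 0.09070955 0.3015784 ] F [  2.2   3.6 -13.8] w 0.0074 [-0.12  0.49 -0.1   1.34 -0.04  1.56 -0.34] tilt -14.870606066164546 theta 1.2785127869045543 r 0.18474626709534542
1486 theta door 1.248006594151028
tab loc (np.float64(-0.22645082116992316), np.float64(-0.152781951112411), np.float64(0.09403608996028955)) [0.093062   0.09765331]
```

View pics/s3.png

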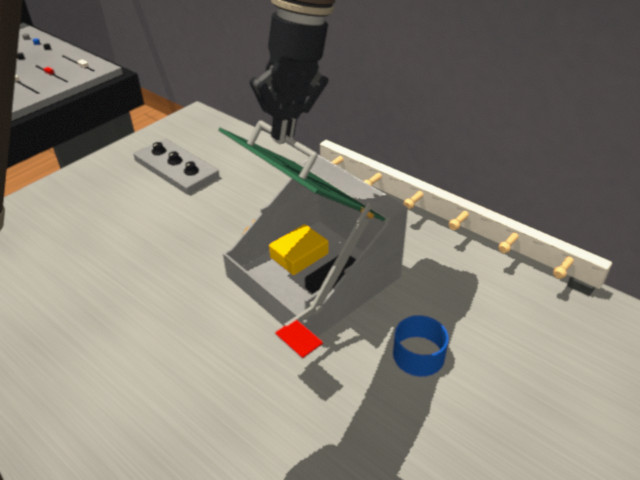

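The door is up at about 1.26, with the pull held at (290,130). The tab at (300,338) is nearly level. I'll nudge a little further to be sure it latches.

>>> jog_arm(
  translation=[
    [0,0.04,-0.04],
    [0,0.04,-0.04],
    [0,0,0],
    [0,0,0],
    [0,0,0],
    [0,0,0],
    [0,0,0],
    [0,0,0],
  ],
  delta_rot=[
    [0,0,0],
    [0,0,0],
    [0,0,0],
    [0,0,0],
    [0,0,0],
    [0,0,0],
    [0,0,0],
    [0,0,0],
  ],
  grip=[0,0,0,0,0,0,0,0],
)

```text
time: 5.68
position: [0.5975, 0.0901, 0.3046]
eef_rot: [-2.214, -1.935, 0.247]
force: [-0.0, 5.6, -6.6]
gripper_width: 0.0072
grip_force: 59.2
```

```bash
cat > tab.py <<'E'
from chk import *
for nm in("side","scene"):
    c=cam(nm); P=pts(c); z=c["range_z"]>0
    hs=cv2.cvtColor(c["frame"],cv2.COLOR_RGB2HSV);h,S=hs[...,0],hs[...,1]
    t=z&((h<8)|(h>172))&(S>130)&(P[...,0]>.4)&(P[...,0]<.55)
    t=cv2.erode(t.astype(np.uint8),np.ones((3,3)))>0; g=P[t]
    if len(g)>20: 
        n=np.linalg.svd(g-g.mean(0),full_matrices=False)[2][2]; n*=np.sign(n[2])
        print(nm,"tab loc",(g@EX).mean()-HX,(g@EY).mean()-HY,g[:,2].mean(),"tilt",n@EX)
E
python3 tab.py
```

```text
pose [0.59750382 0.09008065 0.30462648] F [-0.   5.6 -6.6] w 0.0072 [-0.12  0.49 -0.1   1.33 -0.04  1.56 -0.34] tilt -14.567434071576049 theta 1.3074621655716212 r 0.1848355722740864
side tab loc -0.2276064069992219 -0.15433132833575686 0.0958460953508333 tilt 0.015875121972224907
```

>>> jog_arm(
  translation=[
    [0,-0.06,0.07],
    [0,-0.06,0.07],
    [0,0,0],
    [0,0,0],
    [0,0,0],
    [0,0,0],
    [0,0,0],
    [0,0,0],
  ],
  delta_rot=[
    [0,0,0],
    [0,0,0],
    [0,0,0],
    [0,0,0],
    [0,0,0],
    [0,0,0],
    [0,0,0],
    [0,0,0],
  ],
  grip=[0,0,0,0.15,0.25,0.35,0.4,0.4],
)

```text
time: 6.45
position: [0.5921, 0.089, 0.3015]
eef_rot: [-2.217, -1.933, 0.248]
force: [0.8, -0.3, 0.3]
gripper_width: 0.034
grip_force: 0.0
```

```bash
python3 tab.py
python3 - <<'E'
from h import *
save(cam("side"),"s4")
E
```

```text
pose [0.59210002 0.08902649 0.30146106] F [ 0.8 -0.3  0.3] w 0.034 [-0.12  0.48 -0.1   1.35 -0.04  1.55 -0.34] tilt -14.511964801757168 theta 1.2744781496011424 r 0.1851441319274791
side tab loc -0.22745979990680487 -0.15360663449089018 0.09577579983218991 tilt 0.0136973066244749
```

View pics/s4.png

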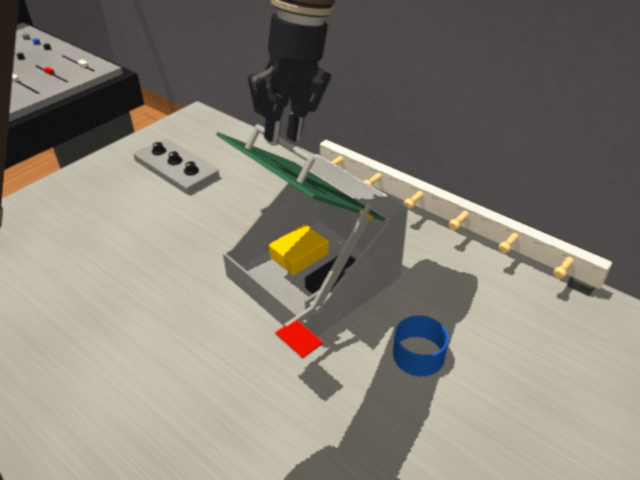

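The door stands open by itself with the fingers loose around the pull at (285,130). I'll retreat along the tool axis.

>>> jog_arm(
  translation=[
    [0,0,-0.2],
    [0,0,-0.3],
    [0,0,-0.3],
    [0,0,-0.3],
    [0,0,-0.3],
    [0,0,-0.3],
    [0,0,-0.3],
    [0,0,0],
  ],
  delta_rot=[
    [0,0,0],
    [0,0,0],
    [0,0,0],
    [0,0,0],
    [0,0,0],
    [0,0,0],
    [0,0,0],
    [0,0,0],
  ],
  grip=[0.4,0.4,0.4,0.4,0.4,0.4,0.4,0.4],
)

```text
time: 7.27
position: [0.6129, 0.0869, 0.3812]
eef_rot: [-2.218, -1.935, 0.244]
force: [0.2, 0.3, 0.7]
gripper_width: 0.0341
grip_force: 0.0
```

Run:
```python
from h import *
p,R=now(); b=ori(0); print(p,rows(p,R,L(-.232,-.164,.36),b,8))
print(rows(L(-.232,-.164,.36),b,L(-.232,-.164,.115),b,8))
```

```text
[0.61293641 0.08688413 0.38116584] (array([-0.536, -0.437,  0.129]), array([-0.261, -0.   , -0.003]))
(array([0.   , 0.   , 0.766]), array([0., 0., 0.]))
```

>>> jog_arm(
  translation=[
    [-0.54,-0.44,0.13],
    [-0.54,-0.44,0.13],
    [-0.54,-0.44,0.13],
    [-0.54,-0.44,0.13],
    [-0.54,-0.44,0.13],
    [-0.54,-0.44,0.13],
    [-0.54,-0.44,0.13],
    [-0.54,-0.44,0.13],
  ],
  delta_rot=[
    [-0.26,0,0],
    [-0.26,0,0],
    [-0.26,0,0],
    [-0.26,0,0],
    [-0.26,0,0],
    [-0.26,0,0],
    [-0.26,0,0],
    [-0.26,0,0],
  ],
  grip=[0.4,0.3,0.1,0,0,0,0,0],
)

```text
time: 7.93
position: [0.4435, -0.0655, 0.3577]
eef_rot: [-2.366, -2.065, 0.004]
force: [-0.1, -0.9, -0.5]
gripper_width: -0.0001
grip_force: 0.0
```

>>> jog_arm(
  translation=[
    [0,0,0],
    [0,0,0],
    [0,0,0.5],
    [0,0,0.9],
    [0,0,0.9],
    [0,0,0.9],
    [0,0,0.9],
    [0,0,0.4],
  ],
  delta_rot=[
    [0,0,0],
    [0,0,0],
    [0,0,0],
    [0,0,0],
    [0,0,0],
    [0,0,0],
    [0,0,0],
    [0,0,0],
  ],
  grip=[0,0,0,0,0,0,0,0],
)

```text
time: 8.6
position: [0.4424, -0.0637, 0.1738]
eef_rot: [-2.36, -2.063, 0.012]
force: [-1.2, 0.1, 0.2]
gripper_width: -0.0
grip_force: 0.0
```

```bash
python3 - <<'E'
from h import *
p,R=now(); b=ori(0);s=read_state()
print("locker",p@EX-HX,p@EY-HY,p[2],s["force"],s["gripper_width"],s["qpos"].round(2)); print(rows(p,R,L(-.232,-.164,.115),b,1))
c=cam("wrist"); save(c,"w2"); save(cam("scene"),"sc2")
E
python3 tab.py
```

```text
locker -0.2370256142446448 -0.1646193437443371 0.17382967783519826 [-1.24964562  0.14248367  0.1831929 ] -9.856013659882368e-06 [ 0.07  0.18 -0.04  2.07  0.01  0.9  -0.11]
(array([0.017, 0.141, 1.469]), array([-0.084,  0.01 , -0.013]))
pose [ 0.44251728 -0.06379958  0.17495055] F [ 0.2 -0.6  0.9] w -0.0001 [ 0.07  0.18 -0.04  2.07  0.01  0.91 -0.11] tilt -0.6478098824079069 theta 0.42193494928445713 r 0.23817697420437953
side tab loc -0.2275037153274455 -0.15383010265173586 0.09581125855822586 tilt 0.011339534674130718
```

View pics/w2.png

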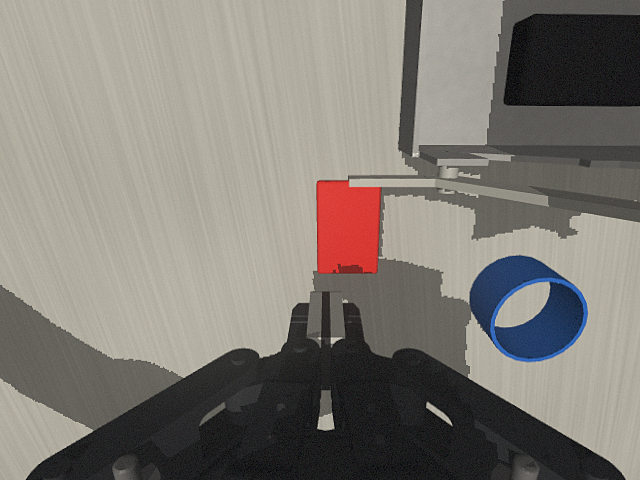

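The wrist view shows the tab at (348,227), with the closed fingertips around (325,320) about 10 mm short of its centre along x. I'll shift +10 mm, descend and press.

>>> jog_arm(
  translation=[
    [0.03,0.24,0.6],
    [0,0,0.6],
    [0,0,0.4],
    [0,0,0.25],
    [0,0,0.25],
    [0,0,0.14],
    [0,0,0],
    [0,0,0],
  ],
  delta_rot=[
    [-0.08,0,0],
    [0,0,0],
    [0,0,0],
    [0,0,0],
    [0,0,0],
    [0,0,0],
    [0,0,0],
    [0,0,0],
  ],
  grip=[0,0,0,0,0,0,0,0],
)

```text
time: 9.47
position: [0.4545, -0.065, 0.089]
eef_rot: [2.363, 2.062, 0.005]
force: [-0.1, 1.0, 2.5]
gripper_width: 0.0
grip_force: 0.7
```

```bash
python3 tab.py
python3 - <<'E'
from h import *
save(cam("side"),"s5")
E
```

```text
pose [ 0.45450212 -0.06497049  0.08896348] F [-0.1  1.   2.5] w 0.0 [ 0.07  0.32 -0.04  2.13  0.02  0.68 -0.12] tilt 0.33807199107590385 theta 0.052004724201661134 r 0.2329624967185739
side tab loc -0.23455106847332546 -0.16241510650714985 0.08766062224809772 tilt 0.3372218934110795
```

View pics/s5.png

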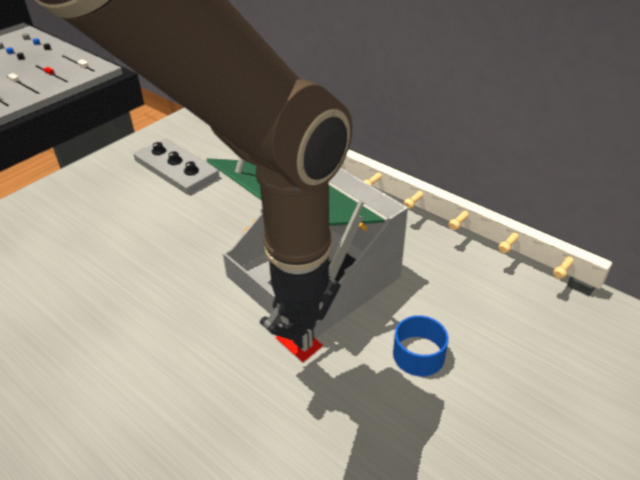

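The tab at (300,347) is pressed and the door is already sinking. I'll hold briefly, then back off up and towards the robot.

>>> jog_arm(
  translation=[
    [0,0,0],
    [0,0,0],
    [0,0,-0.4],
    [0,-0.3,-0.6],
    [0,-0.5,-0.6],
    [0,-0.5,-0.6],
    [0,-0.5,-0.6],
    [0,-0.5,-0.6],
  ],
  delta_rot=[
    [0,0,0],
    [0,0,0],
    [0,0,0],
    [0,0,0],
    [0,0,0],
    [0,0,0],
    [0,0,0],
    [0,0,0],
  ],
  grip=[0,0,0,0,0,0,0,0],
)

```text
time: 10.28
position: [0.3606, -0.0524, 0.2248]
eef_rot: [2.364, 2.063, 0.003]
force: [-0.7, -0.0, 1.1]
gripper_width: 0.0003
grip_force: 0.0
```

>>> jog_arm(
  translation=[
    [-0.5,0,-0.4],
    [-0.5,0,-0.4],
    [-0.4,0,-0.3],
    [0,0,0],
    [0,0,0],
    [0,0,0],
    [0,0,0],
    [0,0,0],
  ],
  delta_rot=[
    [0,0,0],
    [0,0,0],
    [0,0,0],
    [0,0,0],
    [0,0,0],
    [0,0,0],
    [0,0,0],
    [0,0,0],
  ],
  grip=[0,0,0,0,0,0,0,0],
)

```text
time: 10.95
position: [0.354, -0.107, 0.2672]
eef_rot: [2.363, 2.065, 0.002]
force: [-0.4, -0.8, 0.0]
gripper_width: 0.0
grip_force: 0.0
```

>>> jog_arm(
  translation=[
    [0,0,0],
    [0,0,0],
    [0,0,0],
    [0,0,0],
    [0,0,0],
    [0,0,0],
    [0,0,0],
    [0,0,0],
  ],
  delta_rot=[
    [0,0,0],
    [0,0,0],
    [0,0,0],
    [0,0,0],
    [0,0,0],
    [0,0,0],
    [0,0,0],
    [0,0,0],
  ],
  grip=[0,0,0,0,0,0,0,0],
)

```text
time: 11.62
position: [0.3543, -0.1078, 0.268]
eef_rot: [2.363, 2.063, 0.004]
force: [-0.5, 0.7, -0.6]
gripper_width: -0.0
grip_force: 0.0
```

>>> jog_arm(
  translation=[
    [0,0,0],
    [0,0,0],
    [0,0,0],
    [0,0,0],
    [0,0,0],
    [0,0,0],
    [0,0,0],
    [0,0,0],
  ],
  delta_rot=[
    [0,0,0],
    [0,0,0],
    [0,0,0],
    [0,0,0],
    [0,0,0],
    [0,0,0],
    [0,0,0],
    [0,0,0],
  ],
  grip=[0,0,0,0,0,0,0,0],
)

```text
time: 12.28
position: [0.3543, -0.1078, 0.2679]
eef_rot: [2.363, 2.063, 0.004]
force: [-0.3, 0.6, 0.7]
gripper_width: 0.0002
grip_force: 0.0
```

```bash
python3 tab.py
python3 - <<'E'
from h import *
for nm in("side","scene"):
    c=cam(nm); save(c,nm+"6"); P=pts(c); z=c["range_z"]>0
    hs=cv2.cvtColor(c["frame"],cv2.COLOR_RGB2HSV);h,S=hs[...,0],hs[...,1]
    m=z&(h>40)&(h<85)&(S>80)&(P[...,0]>.45)&(P[...,0]<.8); q=P[cv2.erode(m.astype(np.uint8),np.ones((5,5)))>0]
    if len(q)>50:
        n=np.linalg.svd(q-q.mean(0),full_matrices=False)[2][2]; n*=np.sign(n[2]); print(nm,"theta",np.radians(30)+np.arctan2(n@EX,n[2]))
    b=z&(h>95)&(h<130)&(S>110)&(P[...,0]>.45)&(P[...,2]>-.02); print("core",P[b].mean(0))
    b=z&(h>15)&(h<32)&(S>100)&(P[...,0]>.5)&(P[...,0]<.75)&(P[...,1]>.2); 
    if b.any(): print("jack",P[b].mean(0))
E
```

```text
pose [ 0.35426999 -0.10780177  0.26793406] F [-0.3  0.6  0.7] w 0.0002 [ 0.14 -0.08  0.02  2.1   0.    1.11  0.02] tilt 0.2815956126001186 theta 0.6707435016879267 r 0.33993474587709865
side tab loc -0.22108335817636987 -0.15513375420448905 0.12216818449109786 tilt 0.4149116477882416
scene tab loc -0.21624198196766703 -0.15046803085609356 0.12152797189239828 tilt 0.4124138300196555
side theta 0.00030676184823785757
core [ 0.60819652 -0.12911462  0.02841941]
scene theta -5.239026405290392e-05
core [ 0.60189515 -0.1876043   0.03474514]
jack [0.64494619 0.2509392  0.01328766]
```

View pics/side6.png

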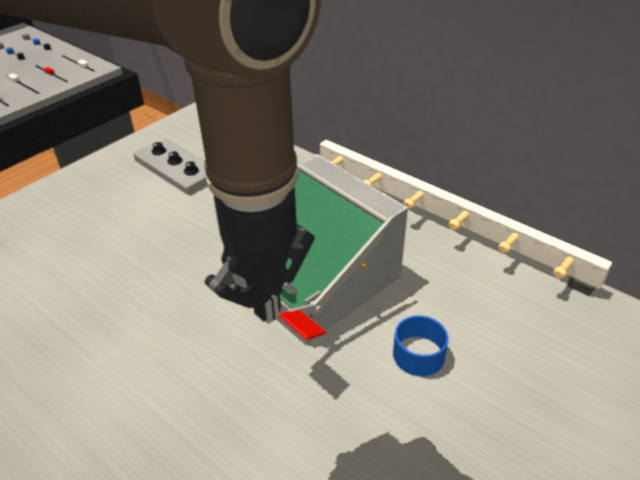

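The door is closed (measured angle 0.000) and the tab is back up at (302,324). The tape core at (420,345) and the jack plug haven't moved, and the hand is clear.

```bash
python3 -c "
from station import *
print(finish_job())"
```

```text
the job is handed in; nothing more can be done
None
```

I raised the door until the stay locked and let go so it stood open by itself, then pressed the tab, after which it sank fully closed. The hand is clear, the tape core and jack plug were left where they lay, and the job is handed in at about 12 s on the robot clock.

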